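# Hold down the stirrer's recessed reset button

### The arm

A 7-joint arm with a two-finger parallel gripper is mounted at the origin on the work surface. World frame = base frame: x ahead of the robot, y to its left, z up, the work surface at z = 0. Lengths are in m, angles in rad, forces in N, time in s.
With the tool pointing down it reaches from about 0.4 to 0.85 m from the base axis. Payload 10.4 kg.
Tool frame: the origin (TCP) lies on the centre line of the jaws, within the pads' length; the fingertips stand 11 mm ahead of it and the grasp point (between the pads) lies 8 mm behind it (tip_reach is the distance from the TCP to the fingertips, in m); z points along the fingers, y is the line along which they close (so a half turn about z gives the same grasp; the last joint's range is limited). The gripper opens to 85 mm and grips with 20 to 120 N. Pads are 22 mm wide; open, the fingers measure 114 mm over their backs; the gripper's body (76 mm by 85 mm) begins 54 mm behind the grasp point. The pads swing forward as they close: fully open they stand 13 mm farther back than shut.
Start: joints at [-0.023, 0.332, -0.065, 1.46, 0.022, 1.35, -0.088], TCP at [0.625, 0, 0.242] pointing down, gripper open.
Joint ranges: [-2.6, 2.6], [-0.5, 2.12], [-1.47, 1.34], [0.16, 2.42], [-1.27, 4.41], [0.06, 2.06], [-2.6, 2.6]. Speed limits (rad/s): [2.22, 2.22, 2.79, 2.79, 3.14, 3.14, 3.14].

### API

Orientations are given as a unit quaternion [x, y, z, w].
In Python, from workcell import get_obs, camera, hand_in, tip_reach gives the robot as it stands. The module is installed in compiled form; this text tells all that it offers.
- The arm moves only by the tool move_arm, never from a script. Its argument "plan" is a list of rows, each an object with "delta_pos": the shift along the tool's x, y, z in shares of 0.5 m (1.0 is 0.5 m), a list of three; "turn": the turn, a rotation vector about the tool's x, y, z in parts of the range, where 1.0 means pi rad, a list of three; "fingers": the closure, from 0 (fully open) to 1 (shut). A call has 1 to 12 rows; each row is the pose to reach, as a shift and turn from the pose commanded when the call began, along the tool's axes at that moment; what a row does not reach only later rows make up. A row lasts 1/8 s, in which the tool goes at most 62.5 mm and 10.7 degrees, less where a joint would pass 70% of its speed; a pose out of reach is approached as far as the arm can. Shift and turn numbers lie between -1 and 1, and a call with a number outside is refused. A call with a gripper value outside its range is refused whole. The fingers move at their own pace and stop on an object; "force" is the grip in N (left out, the last holds). Time passes only in rows, so rows that repeat a pose let the fingers close. It gives the time, the measured TCP pose, the force, the opening and the grip force at its end, in the units of the state.
- get_obs(): the state, without advancing time (a new reading comes with each control period).
- camera(name): name is "scene" or "side" or "wrist"; returns a dict with "color" (420x560x3 uint8, red, green, blue), "range_z" (420x560 float32, m along the optical axis (not along the pixel's ray), 0 where there is no reading), "fx", "fy", "cx", "cy" (pixels), "R" (3x3) and "t" (3): a world point X has camera coordinates R X + t; the wrist camera has in their place "tool_from_camera" (4x4, takes a point from camera to tool coordinates, whose origin is the TCP and whose axes are the flange's). Camera axes: x right, y down, z forward; pixel columns grow to the right and rows downward; lengths in m; the calibration is good to about 2 mm. A picture is of the moment at which its call begins: read the wrist's pose just before it.
- hand_in(): hands the job in; it is judged then, once.
The state is a dict: "clock": time; "joint_pos": joint angles; "joint_velocities": joint speeds; "tau": joint torques, N m; "position": TCP position; "ee_rot": TCP orientation; "ft_force": force on the tool from outside, world axes, zero at the start; "torque": the same for the moment, N m; "grip_width": opening from 0.0 (shut) to 1.0 (fully open); "grasp_force": force on a finger pad.
Only numpy, scipy, OpenCV 4.12 (cv2) and the standard library are available. Lean on these libraries where they do the work, as an engineer would, in place of code of your own. Each camera call takes 0.05 s, during which the arm holds its last target. There are 200 camera calls.

### The job

The stirrer's safety cut-out has tripped and someone has parked a steel beaker over its reset hole. Lift the beaker by its rim or handle, keep it upright, and stand it with its base wholly on the white tile; then take the reset pin (long square handle) from the rack, reach its rod down through the hole and push the recessed button fully down. Finish while still gripping the pin and holding the button down, and leave the flask, the vials and the round-handled tool undisturbed.

Things in the scene. Friction and masses are not known exactly. Their poses are not given: they have to be found in the camera images.
- stirrer: Grey laboratory stirrer, a box 280 (x) x 180 (y) x 80 mm high, fixed to the bench. Origin: centre of its underside; z up. Its front (-x, with a black knob) faces roughly to the robot. A white stirring plate, 110 mm across, 6 mm high, is centred 70 mm towards +x of the centre and carries a small flask; the flat deck on the -x half has the reset hole.
- reset_hole (a point): Centre of the mouth of the reset hole, in the top face of the stirrer's deck (80 mm above the bench), 75 mm towards -x of the stirrer's centre, axes as the stirrer's. Plain upright round hole 17 mm across, too small for a finger; the white button's top (14.4 mm across) lies 22 mm below the mouth. At the start the beaker stands over it and hides it.
- reset_button (a joint): Travel of the recessed reset button in m: 0 = up, 0.006 = fully down (stop). A spring pushes back with 2 N at the top rising to 5 N fully down; it comes back up when let go.
- beaker: Stainless steel beaker with a handle, standing upright on the stirrer's deck. Origin: centre of its underside; z up. 90 mm high, outer radius 40 mm at the rim, wall 4 mm, open top; straight wall, so 72 mm clear inside. Its handle, a 10 mm round bar bent in a D, stands out at the beaker's +y side, in its y-z plane, reaching 76 mm from the axis and from 15 to 79 mm high. About 160 g, empty.
- tile: White square ceramic tile lying fixed on the bench, 140 x 140 x 6 mm, to the robot's left or right. Origin: centre of its underside; z up; sides along its x and y.
- rack: Grey plastic rack fixed to the bench on the other side, 60 (x) x 130 (y) x 70 mm high, origin at the centre of its underside, z up. Two upright holes 11 mm across, 66 mm deep, at y = +32 and -32 mm; one holds the reset pin, the other the round-handled tool (either way round).
- pin: Reset pin standing upright in the rack, about 60 g. White square handle 16 x 16 mm, 70 mm long, above a steel rod 8 mm across and 60 mm long. Origin: centre of the handle's lower end (the shoulder, which rests on the rack's top at 70 mm); z up along the handle, x and y square to its flats.
- pin_tip (a point): The lower end of the reset pin's rod, on its axis, 60 mm below the pin's origin.
- trimmer: Bystander: tool with a round white handle 26 mm across and 38 mm high on a short rod 20 mm long, standing in the rack's other hole. Origin: centre of the handle's lower end, on the rack's top. Leave it there.
- flask: Bystander: small conical glass flask standing on the stirring plate, 68 mm across the base, 74 mm high. Origin: centre of its underside.
- vial0: Bystander: glass vial 28 mm across, 55 mm high, standing on the bench. Origin: centre of its underside.
- vial1: Bystander: labelled glass vial 28 mm across, 55 mm high, standing on the bench. Origin: centre of its underside.
Things that resemble listed ones, but are neither listed nor needed, are in the scene too. Leave any green or turquoise look-alike of the beaker alone.

How it is judged:
By the outcome, as a careful person would: the job done as asked, in the order asked, and still so for the second after the job is handed in, while the arm keeps its last pose, push and grip.
It also fails if it takes over 64 s, if anything falls off the work surface, if the arm or the gripper's body presses on something with over 40 N, if the wrist force passes 120 N, or if a joint passes its speed limit or range.

## Working session

There is one attempt and no reset: what is moved stays moved. The work goes in short steps, Python scripts to look and compute and a tool call to move; the robot and the scene stay as the last step left them, time stands still between calls to the robot, and variables do not carry over. Pictures are saved under pics/ and viewed, at most 10 in all, crops included, and the job is handed in when it is done.

Besides the shell and the picture viewer there is one more tool, called after "Emit:" by a JSON object that holds its "api" and its "payload", one argument or row to a line. move_arm: Moves the arm, as the interface text tells. Its arguments: {"type":"object","properties":{"plan":{"type":"array","items":{"type":"object","properties":{"delta_pos":{"type":"array","items":{"type":"number"}},"turn":{"type":"array","items":{"type":"number"}},"fingers":{"type":"number"}}}},"force":{"type":"number"}},"required":["plan"]}

```bash
mkdir -p pics; python3 - <<'E'
from workcell import get_obs, camera, tip_reach
import cv2, numpy as np
o=get_obs(); print({k:np.round(v,3).tolist() for k,v in o.items()}, tip_reach)
for n in ("scene","side"):
    c=camera(n); cv2.imwrite(f"pics/{n}0.png",c["color"][:,:,::-1]); np.savez(f"{n}0.npz",**c)
    print(n,c["fx"],c["cx"],c["cy"],np.round(-c["R"].T@c["t"],3),np.round(c["R"],2).tolist())
E
```

```text
{'clock': 0.0, 'joint_pos': [-0.023, 0.333, -0.065, 1.461, 0.022, 1.35, -0.088], 'joint_velocities': [0.001, -0.001, 0.0, 0.001, -0.001, -0.001, -0.002], 'tau': [0.0, -62.545, 0.05, -39.161, 0.016, 0.01, -0.0], 'position': [0.625, -0.0, 0.241], 'ee_rot': [0.707, 0.707, -0.001, -0.0], 'ft_force': [-0.035, -0.759, 0.951], 'torque': [0.031, -0.016, 0.032], 'grasp_force': 0.0, 'grip_width': 1.002} 0.011
scene 386.44145764009005 276.0397352822247 203.16538733548373 [0.904 0.659 0.533] [[-0.87, 0.5, 0.01], [0.24, 0.45, -0.86], [-0.43, -0.74, -0.51]]
side 385.77671590512597 281.1098859113823 212.36749430884362 [ 0.456 -0.673  0.54 ] [[1.0, -0.07, -0.01], [-0.05, -0.54, -0.84], [0.05, 0.84, -0.54]]
```

View pics/scene0.png

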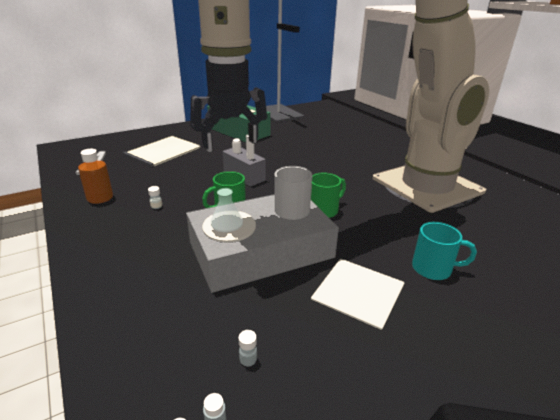

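View pics/side0.png

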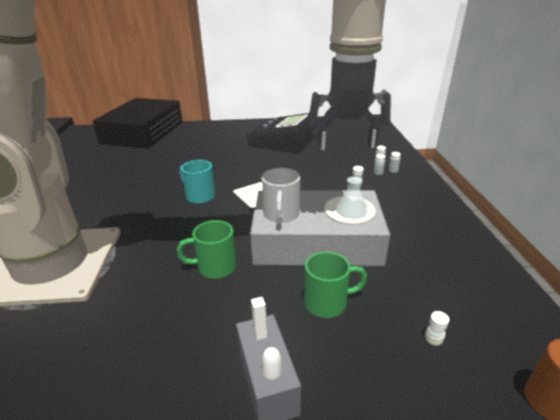

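The scene view shows the steel beaker at (293,193) on the stirrer, the tile at (358,292), the rack at (243,165), a turquoise mug at (438,250), green mugs at (228,190) and (325,195), and a second white sheet at (165,150). In the side view, the beaker is at (281,195) with its handle facing the camera. The square handle is at (259,318) and the round one at (272,362). Next I'll measure all of these from the range data of both cameras.

```bash
cat > h.py <<'E'
import numpy as np, cv2
def cloud(c):
    z=c["range_z"]; v,u=np.indices(z.shape)
    P=np.stack([(u-c["cx"])/c["fx"]*z,(v-c["cy"])/c["fy"]*z,z],-1)
    W=(P-c["t"])@c["R"]; W[z<=0]=np.nan; return W
def box(W,m):
    p=W[m]; p=p[~np.isnan(p).any(1)]
    return p
def rect(p): 
    (x,y),(w,h),a=cv2.minAreaRect((p[:,:2]*1000).astype(np.float32)); return np.round([x,y,w,h,a],1)
E
python3 - <<'E'
from h import *
for n in ("scene","side"):
    c=np.load(n+"0.npz"); W=cloud(c); hsv=cv2.cvtColor(c["color"],cv2.COLOR_RGB2HSV); print("==",n)
    pts={"scene":dict(beaker_wall=(293,200),beaker_far=(293,175),deck=(270,215),tile=(358,292),rackL=(243,165),pinh=(252,147),flask=(226,212),tq=(438,250),g1=(228,190),g2=(325,195),sheet=(165,150)),
     "side":dict(beaker=(281,200),handle=(280,200),deck=(320,205),tile=(250,193),racktop=(258,345),pin=(259,318),pintop=(258,301),trim=(272,365),trimtop=(270,352),g1=(215,250),g2=(327,285),tq=(198,182))}[n]
    for k,(u,v) in pts.items(): print(k,np.round(np.nanmedian(W[v-1:v+2,u-1:u+2].reshape(-1,3),0),3))
    z=W[...,2]
    def reg(name,x0,x1,y0,y1,z0,z1,extra=True):
        m=(W[...,0]>x0)&(W[...,0]<x1)&(W[...,1]>y0)&(W[...,1]<y1)&(z>z0)&(z<z1)&extra
        p=W[m]; print(name,len(p),rect(p) if len(p)>5 else "", np.round(np.median(p,0),3) if len(p) else "")
    reg("deck",.3,.9,-.2,.3,.072,.085)
    # tile: connected bright component
    br=((hsv[...,1]<60)&(hsv[...,2]>180)&(z<.02)&(z>-.02)).astype(np.uint8)
    nn,l,s,cc=cv2.connectedComponentsWithStats(br)
    for i in range(1,nn):
        if s[i,4]>150: print("bright",np.round(cc[i]),s[i,4],rect(W[l==i]),np.round(np.median(W[l==i][:,2]),4))
E
```

```text
== scene
beaker_wall [0.52  0.072 0.128]
beaker_far [0.481 0.008 0.148]
deck [0.554 0.032 0.079]
tile [0.482 0.258 0.005]
rackL [ 0.473 -0.276  0.056]
pinh [ 0.442 -0.275  0.105]
flask [0.659 0.042 0.124]
tq [0.322 0.294 0.072]
g1 [0.644 0.021 0.159]
g2 [ 0.379 -0.001  0.066]
sheet [ 0.612 -0.608  0.006]
deck 5258 [477.1  35.7 353.9 505.3  66. ] [0.58  0.077 0.079]
bright [533.  70.] 315 [-1966.4  -835.2   379.3    53.6    89.7] -0.0016
bright [86. 75.] 1250 [ 6.386e+02 -1.972e+03  1.008e+03  4.900e+01  2.000e-01] -0.0002
bright [163. 149.] 999 [ 612.1 -635.7  221.4  180.4   23.1] 0.0065
bright [395. 180.] 516 [ 78.1 -68.5 228.2 100.3  52.7] 0.0101
bright [469. 184.] 164 [-100.7   68.1   97.9   61.9   60.5] 0.01
bright [359. 292.] 3645 [473.7 248.7 150.5 142.7  28.8] 0.0049
== side
beaker [ 0.498 -0.025  0.151]
handle [ 0.495 -0.029  0.153]
deck [0.591 0.06  0.081]
tile [0.43  0.26  0.006]
racktop [ 0.443 -0.301  0.07 ]
pin [ 0.447 -0.291  0.117]
pintop [ 0.447 -0.282  0.141]
trim [ 0.461 -0.357  0.1  ]
trimtop [ 0.46  -0.344  0.109]
g1 [ 0.365 -0.073  0.073]
g2 [ 0.563 -0.196  0.081]
tq [0.297 0.23  0.064]
deck 4911 [474.4  33.9 352.9 514.   65.9] [ 0.569 -0.02   0.08 ]
bright [414.  58.] 499 [1.5338e+03 1.9775e+03 5.5770e+02 5.2900e+01 1.2000e+00] 0.001
bright [268.  62.] 817 [ 564.1 1971.4  836.   102.6    4.8] -0.0001
bright [249. 193.] 395 [426.  259.3  79.8 142.3   3.4] 0.0062
bright [ 54. 282.] 2551 [ 11.8 -47.4 227.3 161.6   7.3] 0.0125
```

```bash
python3 - <<'E'
from h import *
from scipy.optimize import least_squares
A={n:np.load(n+"0.npz") for n in ("scene","side")}
Ws={n:cloud(c).reshape(-1,3) for n,c in A.items()}
Cs={n:c["color"].reshape(-1,3).astype(int) for n,c in A.items()}
def sel(n,x0,x1,y0,y1,z0,z1):
    W=Ws[n]; m=(W[:,0]>x0)&(W[:,0]<x1)&(W[:,1]>y0)&(W[:,1]<y1)&(W[:,2]>z0)&(W[:,2]<z1); return W[m],Cs[n][m]
for n in Ws:
    print("==",n)
    p,_=sel(n,.40,.62,-.06,.12,.160,.176)
    f=least_squares(lambda q:np.hypot(p[:,0]-q[0],p[:,1]-q[1])-.038,[.5,.04],loss="soft_l1",f_scale=.002); print("rim",len(p),f.x,p[:,2].max(),np.percentile(p[:,2],[50,95]), np.abs(f.fun).mean())
    # handle: outside 45mm of axis
    p,_=sel(n,.42,.60,-.06,.14,.09,.165); d=np.hypot(p[:,0]-f.x[0],p[:,1]-f.x[1]); h=p[(d>.048)&(d<.08)]; print("handle",len(h),np.median(h,0), np.degrees(np.arctan2(*(np.mean(h[:,:2],0)-f.x)[::-1])), h.min(0),h.max(0))
    p,_=sel(n,.38,.85,-.09,.2,.076,.084); print("deck",len(p),rect(p))
    p,_=sel(n,.40,.52,-.42,-.22,.066,.074); print("racktop",len(p),rect(p),np.median(p[:,2]))
    p,_=sel(n,.40,.52,-.32,-.25,.076,.16); print("pin",len(p),rect(p),p.min(0),p.max(0)); t=p[p[:,2]>.135]; print("pintop",len(t),rect(t) if len(t)>3 else"")
    p,_=sel(n,.40,.52,-.40,-.31,.076,.16); print("trim",len(p),rect(p),p.max(0))
    p,_=sel(n,.6,.78,-.04,.16,.1,.17); print("flask",len(p),rect(p),p.max(0))
    p,c=sel(n,.2,.8,-.3,.3,.01,.12); 
    for k,m in dict(green=(c[:,1]>c[:,0]*1.6+15)&(c[:,1]>c[:,2]*1.6+15)).items():
        q=p[m]; 
        for a,b in ((0,.47),(.47,1)): r=q[(q[:,0]>a)&(q[:,0]<b)]; print(k,len(r),rect(r),r.max(0))
    q=p[(c[:,1]>c[:,0]*1.6+15)&(c[:,2]>c[:,0]*1.6+15)]; print("turq",len(q),rect(q),q.max(0))
E
```

```text
== scene
rim 349 [0.50087125 0.03979008] 0.1704671303574405 [0.16554889 0.16924929] 0.0011147487839432914
  return _methods._mean(a, axis=axis, dtype=dtype,
  ret = um.true_divide(
Traceback (most recent call last):
ValueError: zero-size array to reduction operation minimum which has no identity
```

```bash
cat > m.py <<'E'
from h import *
from scipy.optimize import least_squares
A={n:np.load(n+"0.npz") for n in ("scene","side")}
Ws={n:cloud(c).reshape(-1,3) for n,c in A.items()}
Cs={n:c["color"].reshape(-1,3).astype(int) for n,c in A.items()}
np.set_printoptions(precision=4,suppress=True)
def sel(n,x0,x1,y0,y1,z0,z1):
    W=Ws[n]; m=(W[:,0]>x0)&(W[:,0]<x1)&(W[:,1]>y0)&(W[:,1]<y1)&(W[:,2]>z0)&(W[:,2]<z1); return W[m],Cs[n][m]
def show(k,p):
    print(k,len(p),*( (rect(p),p.min(0),p.max(0)) if len(p)>3 else ()))
E
python3 - <<'E'
from m import *
for n in Ws:
    print("==",n)
    p,_=sel(n,.40,.62,-.01,.12,.160,.176)
    f=least_squares(lambda q:np.hypot(p[:,0]-q[0],p[:,1]-q[1])-.038,[.5,.04],loss="soft_l1",f_scale=.002); print("rim",len(p),f.x,p[:,2].max(), np.abs(f.fun).mean())
    p,_=sel(n,.42,.60,-.06,.14,.09,.165); d=np.hypot(p[:,0]-f.x[0],p[:,1]-f.x[1]); h=p[(d>.046)&(d<.085)]; show("handle",h); 
    if len(h): print(np.degrees(np.arctan2(*(np.median(h[:,:2],0)-f.x)[::-1])))
    show("deck",sel(n,.38,.85,-.09,.2,.076,.084)[0])
    show("racktop",sel(n,.40,.52,-.42,-.22,.066,.074)[0])
    show("pin",sel(n,.40,.52,-.32,-.25,.076,.16)[0]); show("pintop",sel(n,.40,.52,-.32,-.25,.135,.16)[0])
    show("trim",sel(n,.40,.52,-.40,-.31,.076,.16)[0])
    show("flask",sel(n,.6,.78,-.04,.16,.1,.17)[0])
    p,c=sel(n,.2,.8,-.3,.3,.01,.12); q=p[(c[:,1]>c[:,0]*1.6+15)&(c[:,1]>c[:,2]*1.6+15)]
    show("g1",q[q[:,0]<.47]); show("g2",q[q[:,0]>.47])
    show("turq",p[(c[:,1]>c[:,0]*1.6+15)&(c[:,2]>c[:,0]*1.6+15)])
E
```

```text
== scene
rim 349 [0.5009 0.0398] 0.1704671303574405 0.0011147487839432914
handle 0
deck 4112 [553.4  42.3 184.8 335.8  84.3] [ 0.3804 -0.0636  0.076 ] [0.7293 0.1446 0.084 ]
racktop 297 [ 451.3 -312.7   63.1  137.1   12. ] [ 0.4098 -0.3764  0.0661] [ 0.4937 -0.2393  0.0737]
pin 118 [ 444.4 -280.4   20.9   17.4   15. ] [ 0.4334 -0.2882  0.0763] [ 0.4549 -0.2695  0.1396]
pintop 5 [ 451.2 -283.4   12.1    2.9   63. ] [ 0.4473 -0.2882  0.1369] [ 0.4549 -0.2774  0.1396]
trim 92 [ 460.1 -341.8   24.5   26.    11.7] [ 0.4472 -0.3553  0.0767] [ 0.4726 -0.3284  0.1083]
flask 683 [656.7  32.   44.   57.7  64.6] [0.6234 0.0106 0.1   ] [0.682  0.0548 0.1611]
g1 1017 [348.5 -37.  102.2  76.6  39.4] [ 0.2871 -0.0743  0.0104] [0.3979 0.0093 0.0902]
g2 698 [ 581.1 -159.9   81.8  104.1   65.3] [ 0.5298 -0.1951  0.0162] [ 0.6435 -0.1141  0.0909]
turq 1472 [291.  266.5  82.8  66.9   0.1] [0.2496 0.2331 0.01  ] [0.3324 0.3    0.0908]
== side
rim 415 [0.5019 0.0354] 0.17180283979220126 0.0011070263009409274
handle 144 [493.9 -25.7  28.4   9.5  82.6] [ 0.4884 -0.0397  0.102 ] [ 0.5    -0.0122  0.1602]
-97
[... 164 characters left out ...]
1 -0.3848  0.0661] [ 0.4971 -0.2457  0.074 ]
pin 490 [ 446.7 -284.3   16.1   17.3   15.3] [ 0.4372 -0.2936  0.0763] [ 0.4561 -0.2745  0.1424]
pintop 128 [ 446.7 -283.9   16.    16.6   14.4] [ 0.4379 -0.2927  0.135 ] [ 0.4561 -0.2745  0.1424]
trim 478 [ 460.6 -347.8   21.8   25.7   80.8] [ 0.4484 -0.3591  0.0761] [ 0.474  -0.3365  0.1106]
flask 650 [649.8  17.2  43.9  58.4  48.7] [ 0.624  -0.0076  0.1001] [0.683  0.0386 0.1623]
g1 124 [350.8 -42.   94.   74.8  40.9] [ 0.2919 -0.0748  0.0184] [0.3958 0.004  0.0925]
g2 84 [ 578.1 -158.7   87.9   70.4   45.5] [ 0.5315 -0.1969  0.0224] [ 0.6333 -0.1199  0.0918]
turq 903 [292.7 263.5  77.5  73.    0.1] [0.254  0.227  0.0103] [0.3315 0.3    0.0918]
```

```bash
python3 - <<'E'
from m import *
a=A["side"]["color"][285:400,225:315]; b=A["side"]["color"][155:255,225:400]; c=A["scene"]["color"][250:335,300:415]
r=lambda i,w,h:cv2.resize(i,(w,h),interpolation=cv2.INTER_CUBIC)
im=np.hstack([r(a,313,400),r(b,480,400)[:, :480]]); cv2.imwrite("pics/crop.png",im[:,:,::-1])
for n in Ws:
    W=Ws[n].reshape(420,560,3); g=A[n]["color"].min(-1)
    m=((g>150)&(abs(W[...,2])<.02)&(W[...,0]>.3)&(W[...,0]<.65)&(W[...,1]>.1)&(W[...,1]<.4)).astype(np.uint8)
    k,l,s,_=cv2.connectedComponentsWithStats(m); i=1+s[1:,4].argmax(); m=(l==i).astype(np.uint8)
    cs=cv2.findContours(m,0,2)[0][0]; q=cv2.approxPolyDP(cs,5,True)[:,0]
    C=A[n]; d=np.c_[(q[:,0]-C["cx"])/C["fx"],(q[:,1]-C["cy"])/C["fy"],np.ones(len(q))]@C["R"]; o=-C["R"].T@C["t"]
    X=o+d*((.006-o[2])/d[:,2])[:,None]; print(n,q.tolist(),X[:,:2].round(3).tolist())
E
```

```text
scene [[340, 260], [311, 298], [381, 328], [403, 282]] [[0.453, 0.163], [0.572, 0.227], [0.506, 0.347], [0.385, 0.28]]
side [[261, 182], [233, 191], [255, 206]] [[0.462, 0.322], [0.382, 0.276], [0.443, 0.191]]
```

View pics/crop.png

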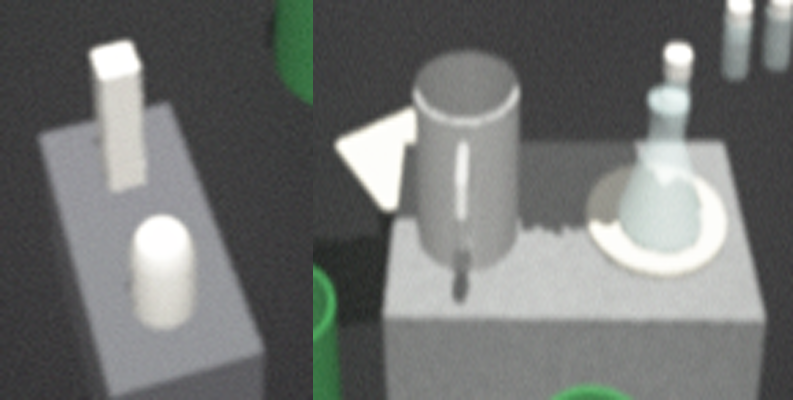

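The crop confirms the choices. The steel beaker, crop (466,160), is plain metal and stands on the deck; the mugs at side (215,250), (327,285) and (198,182) are green or turquoise. The pin is the square tall handle at crop (118,115); the round one at (163,270) is the trimmer. The tile is at scene (358,292), on the opposite side from the rack, and measures about 140 mm square; the sheet at scene (165,150) is on the rack's side.

I'll grip the beaker by the -x side of its rim. In tool axes, x is world y, y is world x and z is down.

The rows are not in the units I measure in: shifts go in shares of 0.5 m and turns go in shares of pi rad. I convert before sending: -0.162 m is -0.324, -0.12 m is -0.24.

Emit:
{"api": "move_arm", "payload": {
  "plan": [
    {"delta_pos":[0.02,-0.08,0],"turn":[0,0,0],"fingers":0.4},
    {"delta_pos":[0.04,-0.16,0],"turn":[0,0,0],"fingers":0.4},
    {"delta_pos":[0.06,-0.24,0],"turn":[0,0,0],"fingers":0.4},
    {"delta_pos":[0.076,-0.324,0],"turn":[0,0,0],"fingers":0.4},
    {"delta_pos":[0.076,-0.324,0],"turn":[0,0,0],"fingers":0.4},
    {"delta_pos":[0.076,-0.324,0],"turn":[0,0,0],"fingers":0.4},
    {"delta_pos":[0.076,-0.324,0.04],"turn":[0,0,0],"fingers":0.4},
    {"delta_pos":[0.076,-0.324,0.08],"turn":[0,0,0],"fingers":0.4}
  ],
  "force": 40
}}

```text
clock: 1.1
position: [0.4639, 0.0377, 0.2016]
ee_rot: [0.707, 0.707, 0.0, 0.0]
ft_force: [-0.1, -0.7, 0.6]
grip_width: 0.6
grasp_force: 0.0
```

```bash
python3 - <<'E'
from workcell import *
import cv2,numpy as np
o=get_obs(); print({k:np.round(v,3).tolist() for k,v in o.items() if k in("position","ee_rot","ft_force","grip_width","clock","joint_pos")})
a=camera("wrist"); b=camera("side"); cv2.imwrite("pics/w1.png",np.hstack([cv2.resize(i["color"],(400,300)) for i in (a,b)])[:,:,::-1]); print(np.round(a["tool_from_camera"],3).tolist())
E
```

```text
{'clock': 1.1, 'joint_pos': [-0.058, 0.016, -0.122, 1.915, 0.002, 1.21, -0.182], 'position': [0.464, 0.038, 0.202], 'ee_rot': [0.707, 0.707, 0.0, 0.0], 'ft_force': [-0.125, -0.666, 0.551], 'grip_width': 0.6}
[[-0.001, -0.946, -0.324, 0.084], [1.0, -0.001, 0.0, 0.002], [-0.001, -0.324, 0.946, -0.132], [0.0, 0.0, 0.0, 1.0]]
```

View pics/w1.png

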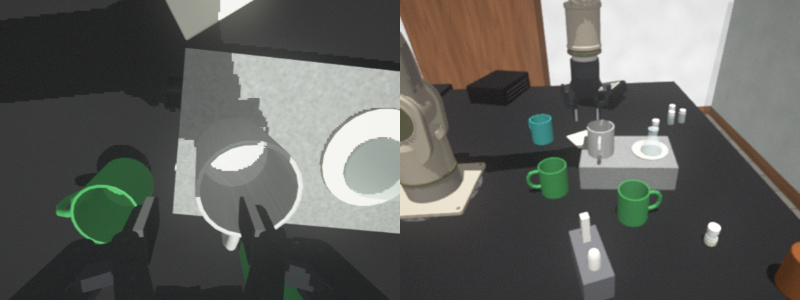

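In the wrist view (left half), the fingers at (145,215) and (243,215) straddle the beaker's left rim at (200,190). The green mug at (110,210) lies well below them. I'll descend and close.

In the tool's units: 0.047 m is 0.094, 0.032 m is 0.064.

Emit:
{"api": "move_arm", "payload": {
  "plan": [
    {"delta_pos":[0,0,0.032],"turn":[0,0,0],"fingers":0.4},
    {"delta_pos":[0,0,0.064],"turn":[0,0,0],"fingers":0.4},
    {"delta_pos":[0,0,0.094],"turn":[0,0,0],"fingers":0.4},
    {"delta_pos":[0,0,0.094],"turn":[0,0,0],"fingers":0.4},
    {"delta_pos":[0,0,0.094],"turn":[0,0,0],"fingers":0.7},
    {"delta_pos":[0,0,0.094],"turn":[0,0,0],"fingers":0.85},
    {"delta_pos":[0,0,0.094],"turn":[0,0,0],"fingers":1},
    {"delta_pos":[0,0,0.094],"turn":[0,0,0],"fingers":1},
    {"delta_pos":[0,0,0.094],"turn":[0,0,0],"fingers":1},
    {"delta_pos":[0,0,0.094],"turn":[0,0,0],"fingers":1}
  ],
  "force": 40
}}

```text
clock: 2.45
position: [0.4635, 0.0381, 0.1559]
ee_rot: [0.707, 0.707, 0.0, 0.0]
ft_force: [0.2, 0.3, 5.3]
grip_width: 0.054
grasp_force: 38.0
```

In the tool's units: -0.05 m is -0.1, -0.04 m is -0.08.

Emit:
{"api": "move_arm", "payload": {
  "plan": [
    {"delta_pos":[0,0,-0.02],"turn":[0,0,0],"fingers":1},
    {"delta_pos":[0,0,-0.05],"turn":[0,0,0],"fingers":1},
    {"delta_pos":[0,0,-0.08],"turn":[0,0,0],"fingers":1},
    {"delta_pos":[0,0,-0.1],"turn":[0,0,0],"fingers":1},
    {"delta_pos":[0,0,-0.1],"turn":[0,0,0],"fingers":1},
    {"delta_pos":[0,0,-0.1],"turn":[0,0,0],"fingers":1}
  ]
}}

```text
clock: 3.2
position: [0.4628, 0.038, 0.2049]
ee_rot: [0.707, 0.707, -0.0, -0.0]
ft_force: [-0.8, -0.1, -1.6]
grip_width: 0.053
grasp_force: 37.7
```

```bash
python3 - <<'E'
from workcell import *
from h import *
from scipy.optimize import least_squares
for n in ("scene","side"):
    c=camera(n); np.savez(n+"1.npz",**c); W=cloud(c).reshape(-1,3)
    for lo,hi,r in ((.14,.16,.04),(.175,.195,.04)):
        p=W[(abs(W[:,0]-.505)<.05)&(W[:,1]>-.005)&(W[:,1]<.09)&(W[:,2]>lo)&(W[:,2]<hi)]
        f=least_squares(lambda q:np.hypot(p[:,0]-q[0],p[:,1]-q[1])-r,[.5,.04],loss="soft_l1",f_scale=.001); print(n,lo,len(p),f.x.round(4),abs(f.fun).mean().round(4))
    p=W[(abs(W[:,0]-.51)<.03)&(abs(W[:,1]-.04)<.05)]; q=p[:,2]; print(np.percentile(q[q>.1],[1,5]), q[(q<.24)].max())
E
```

```text
scene 0.14 311 [0.4987 0.0388] 0.0008
scene 0.175 392 [0.4989 0.0391] 0.0013
[0.13193573 0.1456134 ] 0.23979165304073216
side 0.14 275 [0.5008 0.0389] 0.0007
side 0.175 379 [0.5008 0.038 ] 0.0014
[0.13291114 0.14620055] 0.2397833970551079
```

The beaker is held upright. Next, carry it over the tile.

In the tool's units: 0.216 m is 0.432, 0.08 m is 0.16.

Emit:
{"api": "move_arm", "payload": {
  "plan": [
    {"delta_pos":[0.04,-0.006,-0.02],"turn":[0,0,0],"fingers":1},
    {"delta_pos":[0.1,-0.012,-0.02],"turn":[0,0,0],"fingers":1},
    {"delta_pos":[0.16,-0.018,-0.02],"turn":[0,0,0],"fingers":1},
    {"delta_pos":[0.22,-0.024,-0.02],"turn":[0,0,0],"fingers":1},
    {"delta_pos":[0.28,-0.03,-0.02],"turn":[0,0,0],"fingers":1},
    {"delta_pos":[0.34,-0.036,-0.02],"turn":[0,0,0],"fingers":1},
    {"delta_pos":[0.4,-0.042,-0.02],"turn":[0,0,0],"fingers":1},
    {"delta_pos":[0.432,-0.042,-0.02],"turn":[0,0,0],"fingers":1},
    {"delta_pos":[0.432,-0.042,-0.02],"turn":[0,0,0],"fingers":1},
    {"delta_pos":[0.432,-0.042,-0.02],"turn":[0,0,0],"fingers":1}
  ]
}}

```text
clock: 4.55
position: [0.4424, 0.2527, 0.2151]
ee_rot: [0.708, 0.707, -0.0, 0.0]
ft_force: [0.2, 0.3, -1.3]
grip_width: 0.049
grasp_force: 38.2
```

```bash
python3 - <<'E'
from workcell import *
from h import *
from scipy.optimize import least_squares
np.set_printoptions(precision=4,suppress=True)
for n in ("scene","side"):
    c=camera(n); np.savez(n+"2.npz",**c); W=cloud(c).reshape(-1,3)
    for lo,hi in ((.145,.165),(.185,.205)):
        p=W[(abs(W[:,0]-.485)<.05)&(abs(W[:,1]-.26)<.05)&(W[:,2]>lo)&(W[:,2]<hi)]
        f=least_squares(lambda q:np.hypot(p[:,0]-q[0],p[:,1]-q[1])-.04,[.48,.254],loss="soft_l1",f_scale=.001); print(n,lo,len(p),f.x)
    # reset hole: dark blob on deck
    I=c["color"]; im=I[150:270,180:345] if n=="scene" else I[170:270,235:400]
    cv2.imwrite(f"pics/{n}2.png",cv2.resize(im,(400,300),interpolation=cv2.INTER_CUBIC)[:,:,::-1])
cv2.imwrite("pics/deck.png",np.hstack([cv2.imread("pics/scene2.png"),cv2.imread("pics/side2.png")]))
E
```

```text
scene 0.145 448 [0.4785 0.2532]
scene 0.185 676 [0.4789 0.2538]
side 0.145 198 [0.4807 0.2533]
side 0.185 210 [0.4806 0.2532]
```

View pics/deck.png

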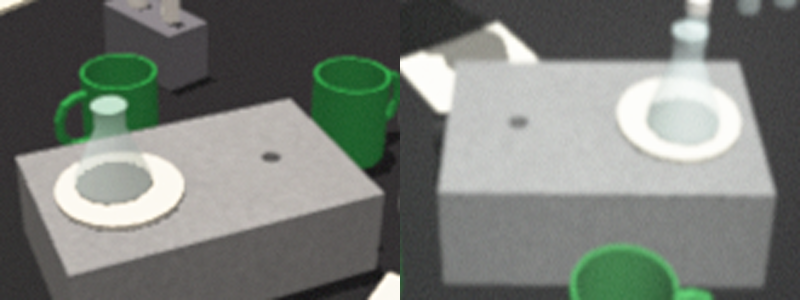

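The deck is clear and the hole shows at crop (271,157) in the scene half and (518,122) in the side half. The beaker is over the tile centre (0.479, 0.253), so I'll lower it.

In the tool's units: 0.131 m is 0.262, 0.129 m is 0.258.

Emit:
{"api": "move_arm", "payload": {
  "plan": [
    {"delta_pos":[0,0,0.04],"turn":[0,0,0],"fingers":1},
    {"delta_pos":[0,0,0.09],"turn":[0,0,0],"fingers":1},
    {"delta_pos":[0,0,0.14],"turn":[0,0,0],"fingers":1},
    {"delta_pos":[0,0,0.18],"turn":[0,0,0],"fingers":1},
    {"delta_pos":[0,0,0.22],"turn":[0,0,0],"fingers":1},
    {"delta_pos":[0,0,0.24],"turn":[0,0,0],"fingers":1},
    {"delta_pos":[0,0,0.252],"turn":[0,0,0],"fingers":1},
    {"delta_pos":[0,0,0.258],"turn":[0,0,0],"fingers":1},
    {"delta_pos":[0,0,0.262],"turn":[0,0,0],"fingers":1},
    {"delta_pos":[0,0,0.262],"turn":[0,0,0],"fingers":1},
    {"delta_pos":[0,0,0.262],"turn":[0,0,0],"fingers":1}
  ]
}}

```text
clock: 6.02
position: [0.4422, 0.2541, 0.0846]
ee_rot: [0.707, 0.707, 0.0, 0.0]
ft_force: [-0.5, -1.0, -1.7]
grip_width: 0.051
grasp_force: 38.2
```

```bash
python3 - <<'E'
from h import *
np.set_printoptions(precision=4,suppress=True)
for n,(u,v) in dict(scene=(292,213),side=(284,211)).items():
    c=np.load(n+"2.npz"); g=c["color"].mean(-1); w=g[v-8:v+9,u-10:u+11]; d=np.clip(np.median(w)-25-w,0,None); vv,uu=np.mgrid[v-8:v+9,u-10:u+11]
    q=np.array([(uu*d).sum(),(vv*d).sum()])/d.sum(); o=-c["R"].T@c["t"]
    r=np.array([(q[0]-c["cx"])/c["fx"],(q[1]-c["cy"])/c["fy"],1])@c["R"]; print(n,q,(d>0).sum(),o+r*(.08-o[2])/r[2])
    # deck outline -> stirrer pose, hole as check
    W=cloud(c); m=((abs(W[...,2]-.08)<.004)&(W[...,0]>.4)&(W[...,0]<.76)&(W[...,1]>-.1)&(W[...,1]<.17)).astype(np.uint8)
    k,l,s,_=cv2.connectedComponentsWithStats(m); i=1+s[1:,4].argmax(); p=W[l==i]; R=rect(p); print(R, np.median(p[:,2]))
E
```

```text
scene [291.3381 212.4394] 28 [0.5077 0.0478 0.08  ]
[580.6  40.6 184.4 281.1  84. ] 0.0789943365026553
side [283.4417 210.335 ] 28 [0.5073 0.0468 0.08  ]
[582.5  37.5 183.2 280.1  84.1] 0.08043057445725704
```

In the tool's units: 0.0025 m is 0.005, 0.002 m is 0.004.

Emit:
{"api": "move_arm", "payload": {
  "plan": [
    {"delta_pos":[0,0,0.002],"turn":[0,0,0],"fingers":1},
    {"delta_pos":[0,0,0.004],"turn":[0,0,0],"fingers":1},
    {"delta_pos":[0,0,0.005],"turn":[0,0,0],"fingers":1},
    {"delta_pos":[0,0,0.005],"turn":[0,0,0],"fingers":1}
  ]
}}

```text
clock: 6.52
position: [0.442, 0.2541, 0.0819]
ee_rot: [0.707, 0.707, 0.0, 0.0]
ft_force: [-1.3, -0.4, 1.5]
grip_width: 0.054
grasp_force: 38.6
```

The force changed sign from -1.7 to +1.5 N, so the base touches the tile. Release and retreat straight up.

In the tool's units: -0.16 m is -0.32, -0.12 m is -0.24.

Emit:
{"api": "move_arm", "payload": {
  "plan": [
    {"delta_pos":[0,0,0],"turn":[0,0,0],"fingers":0.85},
    {"delta_pos":[0,0,0],"turn":[0,0,0],"fingers":0.6},
    {"delta_pos":[0,0,0],"turn":[0,0,0],"fingers":0.5},
    {"delta_pos":[0,0,0],"turn":[0,0,0],"fingers":0.5},
    {"delta_pos":[0,0,-0.03],"turn":[0,0,0],"fingers":0.5},
    {"delta_pos":[0,0,-0.08],"turn":[0,0,0],"fingers":0.5},
    {"delta_pos":[0,0,-0.16],"turn":[0,0,0],"fingers":0.5},
    {"delta_pos":[0,0,-0.24],"turn":[0,0,0],"fingers":0.5},
    {"delta_pos":[0,0,-0.32],"turn":[0,0,0],"fingers":0.5},
    {"delta_pos":[0,0,-0.32],"turn":[0,0,0],"fingers":0.5}
  ]
}}

```text
clock: 7.78
position: [0.4433, 0.255, 0.2461]
ee_rot: [0.707, 0.707, 0.003, 0.001]
ft_force: [-0.4, 0.7, -0.0]
grip_width: 0.499
grasp_force: 0.0
```

```bash
python3 - <<'E'
from workcell import *
from h import *
from scipy.optimize import least_squares
np.set_printoptions(precision=4,suppress=True)
c=camera("scene"); W=cloud(c).reshape(-1,3)
for lo,hi in ((.01,.04),(.05,.08)):
    p=W[(abs(W[:,0]-.485)<.05)&(abs(W[:,1]-.26)<.05)&(W[:,2]>lo)&(W[:,2]<hi)]
    f=least_squares(lambda q:np.hypot(p[:,0]-q[0],p[:,1]-q[1])-.04,[.48,.254],loss="soft_l1",f_scale=.001); print(lo,len(p),f.x)
p=W[(abs(W[:,0]-.48)<.045)&(abs(W[:,1]-.254)<.045)&(W[:,2]<.12)];print(p[:,2].max())
cv2.imwrite("pics/placed.png",cv2.resize(c["color"][200:360,250:490],(720,480))[:,:,::-1])
E
```

```text
0.01 522 [0.4782 0.2547]
0.05 958 [0.4794 0.2557]
0.0971224227062865
```

View pics/placed.png

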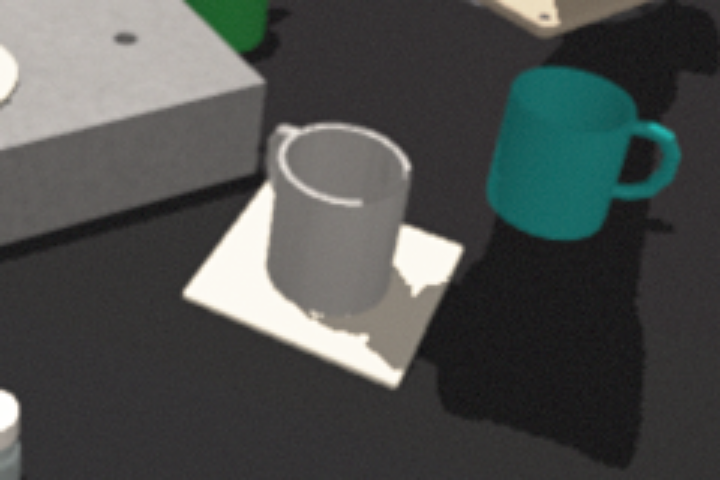

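The beaker stands upright at picture (340,220), with its base at (0.478, 0.255), well inside the tile. Next I'll move above the pin, turning about 14.5° to match its flats.

In the tool's units: -0.48 m is -0.96, -0.43 m is -0.86, -0.253 rad is -0.0805.

Emit:
{"api": "move_arm", "payload": {
  "plan": [
    {"delta_pos":[-0.06,0,0],"turn":[0,0,0],"fingers":0.4},
    {"delta_pos":[-0.16,0,0],"turn":[0,0,-0.0064],"fingers":0.4},
    {"delta_pos":[-0.26,0,0],"turn":[0,0,-0.0159],"fingers":0.4},
    {"delta_pos":[-0.36,0,0],"turn":[0,0,-0.0255],"fingers":0.4},
    {"delta_pos":[-0.46,0,0],"turn":[0,0,-0.0382],"fingers":0.4},
    {"delta_pos":[-0.56,0,0],"turn":[0,0,-0.0477],"fingers":0.4},
    {"delta_pos":[-0.66,0,0],"turn":[0,0,-0.0573],"fingers":0.4},
    {"delta_pos":[-0.76,0,0],"turn":[0,0,-0.0668],"fingers":0.4},
    {"delta_pos":[-0.86,0,0],"turn":[0,0,-0.0805],"fingers":0.4},
    {"delta_pos":[-0.96,0,0],"turn":[0,0,-0.0805],"fingers":0.4},
    {"delta_pos":[-0.96,0,0],"turn":[0,0,-0.0805],"fingers":0.4},
    {"delta_pos":[-0.96,0,0],"turn":[0,0,-0.0805],"fingers":0.4}
  ]
}}

```text
clock: 9.32
position: [0.4417, -0.2252, 0.2411]
ee_rot: [0.612, 0.791, -0.0, -0.001]
ft_force: [-0.2, 0.3, -0.4]
grip_width: 0.599
grasp_force: 0.0
```

```bash
cat > wr.py <<'E'
from workcell import *
from h import *
from scipy.spatial.transform import Rotation as Ro
np.set_printoptions(precision=4,suppress=True)
def wrist():
    o=get_obs(); a=camera("wrist"); R=Ro.from_quat(o["ee_rot"]).as_matrix(); T=a["tool_from_camera"]
    Rc=R@T[:3,:3]; tc=R@T[:3,3]+o["position"]
    return o,{**a,"R":Rc.T,"t":-Rc.T@tc}
E
python3 - <<'E'
from wr import *
o,c=wrist(); print(o["position"],o["ee_rot"],o["clock"],np.degrees(Ro.from_quat(o["ee_rot"]).as_matrix()[:2,1]))
W=cloud(c).reshape(-1,3)
p=W[(abs(W[:,0]-.447)<.03)&(abs(W[:,1]+.284)<.03)&(W[:,2]>.132)&(W[:,2]<.15)]; print("pintop",len(p),rect(p) if len(p)>3 else "",p[:,2].max() if len(p) else "")
s=camera("side"); W=cloud(s).reshape(-1,3); p=W[(abs(W[:,0]-.447)<.03)&(abs(W[:,1]+.284)<.03)&(W[:,2]>.136)&(W[:,2]<.15)]; print(len(p),rect(p),np.median(p[:,2]))
cv2.imwrite("pics/w3.png",c["color"][:,:,::-1])
E
```

```text
[ 0.4417 -0.2252  0.2411] [ 0.6121  0.7908 -0.     -0.0008] 9.325 [55.4675 14.3584]
pintop 470 [ 447.1 -282.2   16.    16.7   15.5] 0.14234735752563094
119 [ 446.5 -283.7   16.    17.4   14. ] 0.14036197446461465
```

View pics/w3.png

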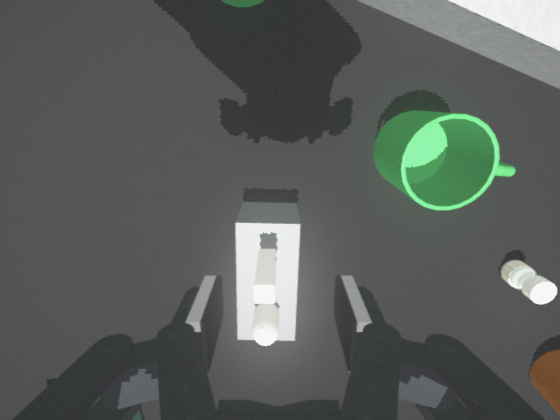

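The wrist view shows the square pin handle at (265,275), between and below the fingers at (205,300) and (350,300). The round trimmer is at (265,325), clear of the closing line. Move over the pin, then descend.

In the tool's units: 0.134 m is 0.268, 0.12 m is 0.24.

Emit:
{"api": "move_arm", "payload": {
  "plan": [
    {"delta_pos":[-0.06,-0.01,0],"turn":[0,0,0],"fingers":0.4},
    {"delta_pos":[-0.114,-0.019,0],"turn":[0,0,0],"fingers":0.4},
    {"delta_pos":[-0.114,-0.019,0],"turn":[0,0,0],"fingers":0.4},
    {"delta_pos":[-0.114,-0.019,0.06],"turn":[0,0,0],"fingers":0.4},
    {"delta_pos":[-0.114,-0.019,0.12],"turn":[0,0,0],"fingers":0.4},
    {"delta_pos":[-0.114,-0.019,0.16],"turn":[0,0,0],"fingers":0.4},
    {"delta_pos":[-0.114,-0.019,0.2],"turn":[0,0,0],"fingers":0.4},
    {"delta_pos":[-0.114,-0.019,0.24],"turn":[0,0,0],"fingers":0.4},
    {"delta_pos":[-0.114,-0.019,0.268],"turn":[0,0,0],"fingers":0.4},
    {"delta_pos":[-0.114,-0.019,0.268],"turn":[0,0,0],"fingers":0.4},
    {"delta_pos":[-0.114,-0.019,0.268],"turn":[0,0,0],"fingers":0.4}
  ]
}}

```text
clock: 10.8
position: [0.4476, -0.2834, 0.1085]
ee_rot: [0.612, 0.791, 0.0, 0.0]
ft_force: [0.4, 0.4, 0.4]
grip_width: 0.599
grasp_force: 0.0
```

Emit:
{"api": "move_arm", "payload": {
  "plan": [
    {"delta_pos":[0,0,0],"turn":[0,0,0],"fingers":0.6},
    {"delta_pos":[0,0,0],"turn":[0,0,0],"fingers":0.75},
    {"delta_pos":[0,0,0],"turn":[0,0,0],"fingers":1},
    {"delta_pos":[0,0,0],"turn":[0,0,0],"fingers":1},
    {"delta_pos":[0,0,0],"turn":[0,0,0],"fingers":1},
    {"delta_pos":[0,0,0],"turn":[0,0,0],"fingers":1}
  ],
  "force": 60
}}

```text
clock: 11.55
position: [0.4472, -0.2837, 0.1081]
ee_rot: [0.612, 0.791, 0.0, 0.0]
ft_force: [-0.6, -0.6, 5.0]
grip_width: 0.176
grasp_force: 60.0
```

In the tool's units: -0.13 m is -0.26, -0.115 m is -0.23.

Emit:
{"api": "move_arm", "payload": {
  "plan": [
    {"delta_pos":[0,0,-0.02],"turn":[0,0,0],"fingers":1},
    {"delta_pos":[0,0,-0.05],"turn":[0,0,0],"fingers":1},
    {"delta_pos":[0,0,-0.09],"turn":[0,0,0],"fingers":1},
    {"delta_pos":[0,0,-0.13],"turn":[0,0,0],"fingers":1},
    {"delta_pos":[0,0,-0.18],"turn":[0,0,0],"fingers":1},
    {"delta_pos":[0,0,-0.23],"turn":[0,0,0],"fingers":1},
    {"delta_pos":[0,0,-0.26],"turn":[0,0,0],"fingers":1},
    {"delta_pos":[0,0,-0.26],"turn":[0,0,0],"fingers":1}
  ]
}}

```text
clock: 12.55
position: [0.4475, -0.2838, 0.2389]
ee_rot: [0.612, 0.791, 0.0, 0.001]
ft_force: [0.2, 0.0, -0.8]
grip_width: 0.178
grasp_force: 59.6
```

In the tool's units: 0.305 m is 0.61, 0.1405 m is 0.281.

Emit:
{"api": "move_arm", "payload": {
  "plan": [
    {"delta_pos":[0.06,0.028,0],"turn":[0,0,0],"fingers":1},
    {"delta_pos":[0.14,0.064,0],"turn":[0,0,0],"fingers":1},
    {"delta_pos":[0.22,0.1,0],"turn":[0,0,0],"fingers":1},
    {"delta_pos":[0.3,0.136,0],"turn":[0,0,0],"fingers":1},
    {"delta_pos":[0.38,0.174,0],"turn":[0,0,0],"fingers":1},
    {"delta_pos":[0.46,0.212,0],"turn":[0,0,0],"fingers":1},
    {"delta_pos":[0.54,0.248,0],"turn":[0,0,0],"fingers":1},
    {"delta_pos":[0.61,0.281,0],"turn":[0,0,0],"fingers":1},
    {"delta_pos":[0.61,0.281,0.04],"turn":[0,0,0],"fingers":1},
    {"delta_pos":[0.61,0.281,0.08],"turn":[0,0,0],"fingers":1},
    {"delta_pos":[0.61,0.281,0.09],"turn":[0,0,0],"fingers":1},
    {"delta_pos":[0.61,0.281,0.09],"turn":[0,0,0],"fingers":1}
  ]
}}

```text
clock: 14.05
position: [0.5065, 0.0468, 0.1925]
ee_rot: [0.612, 0.791, -0.0, -0.0]
ft_force: [0.3, 0.3, -0.8]
grip_width: 0.176
grasp_force: 59.6
```

```bash
python3 - <<'E'
from wr import *
o=get_obs(); print(o["position"],o["ee_rot"],o["clock"])
ims=[]
for n,(u,v) in dict(scene=(291,205),side=(283,203)).items():
    c=camera(n); np.savez(n+"4.npz",**c); W=cloud(c); 
    # handle/rod points by height slices near the TCP
    P=W.reshape(-1,3); P=P[(abs(P[:,0]-.507)<.03)&(abs(P[:,1]-.047)<.03)]
    for lo,hi in ((.098,.148),(.158,.168)):
        q=P[(P[:,2]>lo)&(P[:,2]<hi)]; print(n,lo,len(q),np.median(q,0),np.ptp(q,0))
    q=P[P[:,2]>.086]; print("lowest",q[:,2].min())
    im=cv2.resize(c["color"][v-45:v+30,u-50:u+50],(400,300),interpolation=cv2.INTER_CUBIC); ims.append(im)
    # project expected tip/hole
    for X in ((.507,.047,.08),):
        p=c["R"]@np.array(X)+c["t"]; print("hole px",c["fx"]*p[0]/p[2]+c["cx"],c["fy"]*p[1]/p[2]+c["cy"])
cv2.imwrite("pics/pin4.png",np.hstack(ims)[:,:,::-1])
E
```

```text
[0.5065 0.0468 0.1925] [ 0.6123  0.7906 -0.0003 -0.0003] 14.05
scene 0.098 70 [0.5073 0.0511 0.1258] [0.0082 0.0077 0.0493]
scene 0.158 41 [0.5115 0.0548 0.163 ] [0.0182 0.0152 0.0096]
lowest 0.0949382796818038
hole px 291.4269825878874 212.2013867966688
side 0.098 78 [0.5075 0.0446 0.1252] [0.007  0.0076 0.0496]
side 0.158 37 [0.5066 0.0397 0.1629] [0.0163 0.0132 0.0098]
lowest 0.09646696768989657
hole px 283.31911724168924 210.29121930097796
```

View pics/pin4.png

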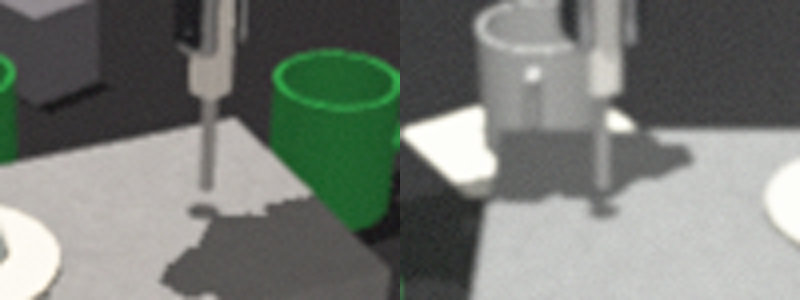

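The tip hangs about 14 mm above the hole. In the scene half the rod is at x≈207 with the hole at (203,212), and in the side half the rod and hole are both at x≈603. I'll check the rod-to-hole offset to sub-pixel precision before inserting.

```bash
python3 - <<'E'
from h import *
from scipy.optimize import least_squares
hole=dict(scene=(291.34,212.44),side=(283.44,210.33)); obs=[]
def proj(c,X): p=c["R"]@X+c["t"]; return np.array([c["fx"]*p[0]/p[2]+c["cx"],c["fy"]*p[1]/p[2]+c["cy"]])
for n in hole:
    c=np.load(n+"4.npz"); W=cloud(c); m=(abs(W[...,0]-.507)<.02)&(abs(W[...,1]-.047)<.02)&(W[...,2]>.1)&(W[...,2]<.147)
    v,u=np.nonzero(m); rows=np.unique(v); print(n,[(r,round(u[v==r].mean(),1),(v==r).sum()) for r in rows[::3]])
    obs.append((c,np.array([(u[v==r].mean(),r) for r in rows])))
def res(q):
    out=[]
    for c,o in obs:
        a,b=proj(c,np.array([q[0],q[1],.1])),proj(c,np.array([q[0],q[1],.147]))
        out.append(o[:,0]-(a[0]+(o[:,1]-a[1])*(b[0]-a[0])/(b[1]-a[1])))
    return np.concatenate(out)
f=least_squares(res,[.507,.047]); print("rod axis",f.x.round(4),abs(f.fun).mean())
h=least_squares(lambda q:np.concatenate([proj(c,np.array([*q,.08]))-hole[n] for (c,_),n in zip(obs,hole)]),[.507,.047]); print("hole",h.x.round(4),h.fun.round(2))
h2=least_squares(lambda q:np.array([(proj(c,np.array([*q,.08]))-hole[n])[0] for (c,_),n in zip(obs,hole)]),[.507,.047]); print("hole cols only",h2.x.round(4))
E
```

```text
scene [(np.int64(186), np.float64(295.0), np.int64(1)), (np.int64(189), np.float64(293.5), np.int64(4)), (np.int64(192), np.float64(293.5), np.int64(4)), (np.int64(195), np.float64(293.0), np.int64(3)), (np.int64(198), np.float64(293.0), np.int64(3)), (np.int64(201), np.float64(293.0), np.int64(3)), (np.int64(204), np.float64(292.5), np.int64(4))]
side [(np.int64(184), np.float64(285.0), np.int64(1)), (np.int64(187), np.float64(283.5), np.int64(4)), (np.int64(190), np.float64(283.5), np.int64(4)), (np.int64(193), np.float64(283.5), np.int64(4)), (np.int64(196), np.float64(283.5), np.int64(4)), (np.int64(199), np.float64(283.5), np.int64(4)), (np.int64(202), np.float64(283.5), np.int64(4))]
rod axis [0.5085 0.0537] 0.19658951304450908
hole [0.5074 0.0473] [ 0.01 -0.14  0.04 -0.11]
hole cols only [0.5073 0.0471]
```

```bash
python3 - <<'E'
from h import *
np.set_printoptions(precision=2,suppress=True,linewidth=150)
c=np.load("scene4.npz"); g=c["color"].mean(-1)
for r0 in (188,192,196,200,203): print(r0,g[r0-1:r0+2,286:301].mean(0).round(0))
print("hole"); print(g[209:217,284:300].round(0))
z=c["range_z"]; print(z[200,286:301],z[190,286:301])
for n in ("scene","side"):
    c=np.load(n+"4.npz"); P=cloud(c).reshape(-1,3); P=P[(abs(P[:,0]-.507)<.02)&(abs(P[:,1]-.047)<.02)]
    for lo in (.097,.11,.125,.14): q=P[(P[:,2]>lo)&(P[:,2]<lo+.012)]; print(n,lo,len(q),(q.mean(0)*1000))
E
```

```text
188 [ 50.  50.  50.  48.  53.  86. 112. 118. 105.  82.  62.  65.  72.  72.  62.]
192 [137. 143. 157. 165. 165. 145. 117. 116. 131. 164. 182. 183. 184. 185. 180.]
196 [185. 185. 185. 185. 176. 147. 118. 117. 138. 169. 184. 185. 184. 185. 186.]
200 [183. 185. 185. 184. 170. 139. 118. 118. 142. 175. 186. 184. 184. 183. 180.]
203 [181. 180. 181. 180. 167. 135. 118. 117. 153. 185. 185. 184. 183. 182. 182.]
hole
[[183. 182. 180. 184. 184. 183. 183. 180. 182. 183. 186. 185. 186. 185. 182. 182.]
 [180. 180. 183. 183. 178. 169. 161. 160. 164. 168. 173. 180. 183. 181. 182. 186.]
 [182. 181. 182. 174. 157. 133. 113. 114. 118. 130. 147. 169. 177. 182. 180. 183.]
 [182. 184. 185. 163. 124.  89.  88.  90.  92.  94. 104. 139. 171. 180. 184. 184.]
 [185. 185. 186. 168. 134. 100.  92.  94.  93.  92.  89. 113. 145. 159. 163. 161.]
 [186. 185. 185. 182. 163. 138. 132. 126. 122. 108.  86.  87.  92.  95.  93.  95.]
 [183. 183. 183. 183. 182. 183. 180. 172. 157. 122.  88.  85.  84.  85.  83.  85.]
 [185. 183. 185. 185. 183. 187. 189. 186. 154.  97.  87.  88.  87.  87.  84.  85.]]
[0.91 0.91 0.91 0.91 0.9  0.91 0.84 0.84 0.84 0.91 0.91 0.91 0.91 0.91 0.91] [1.12 1.11 1.12 1.12 1.12 1.12 0.82 0.82 0.83 0.83 1.12 0.95 0.95 0.95 0.95]
scene 0.097 19 [506.89  50.44 102.  ]
scene 0.11 15 [506.83  50.97 115.79]
scene 0.125 18 [506.95  51.46 131.74]
scene 0.14 18 [506.94  50.78 145.19]
side 0.097 16 [507.22  45.32 102.51]
side 0.11 20 [507.63  43.99 115.8 ]
side 0.125 21 [507.78  44.89 129.96]
side 0.14 21 [507.61  44.57 146.62]
```

In the tool's units: 0.03 m is 0.06, -0.0008 m is -0.0016.

Emit:
{"api": "move_arm", "payload": {
  "plan": [
    {"delta_pos":[-0.0016,0,0],"turn":[0,0,0],"fingers":1},
    {"delta_pos":[-0.0016,0,0.012],"turn":[0,0,0],"fingers":1},
    {"delta_pos":[-0.0016,0,0.024],"turn":[0,0,0],"fingers":1},
    {"delta_pos":[-0.0016,0,0.036],"turn":[0,0,0],"fingers":1},
    {"delta_pos":[-0.0016,0,0.048],"turn":[0,0,0],"fingers":1},
    {"delta_pos":[-0.0016,0,0.06],"turn":[0,0,0],"fingers":1},
    {"delta_pos":[-0.0016,0,0.06],"turn":[0,0,0],"fingers":1},
    {"delta_pos":[-0.0016,0,0.06],"turn":[0,0,0],"fingers":1}
  ]
}}

```text
clock: 15.15
position: [0.5071, 0.0462, 0.163]
ee_rot: [0.612, 0.791, 0.0, 0.0]
ft_force: [-0.1, -0.1, -1.3]
grip_width: 0.18
grasp_force: 59.6
```

The tip is 15 mm inside the hole with no contact force. Press on.

In the tool's units: 0.011 m is 0.022, 0.01 m is 0.02.

Emit:
{"api": "move_arm", "payload": {
  "plan": [
    {"delta_pos":[0,0,0.006],"turn":[0,0,0],"fingers":1},
    {"delta_pos":[0,0,0.012],"turn":[0,0,0],"fingers":1},
    {"delta_pos":[0,0,0.016],"turn":[0,0,0],"fingers":1},
    {"delta_pos":[0,0,0.02],"turn":[0,0,0],"fingers":1},
    {"delta_pos":[0,0,0.022],"turn":[0,0,0],"fingers":1},
    {"delta_pos":[0,0,0.022],"turn":[0,0,0],"fingers":1}
  ],
  "force": 80
}}

```text
clock: 15.9
position: [0.507, 0.0461, 0.1519]
ee_rot: [0.612, 0.791, 0.0, 0.0]
ft_force: [0.1, -0.7, 3.1]
grip_width: 0.174
grasp_force: 79.7
```

Net push is about 4 N, which fits the spring at about 4 mm travel. Continue to the stop.

In the tool's units: 0.003 m is 0.006, 0.002 m is 0.004.

Emit:
{"api": "move_arm", "payload": {
  "plan": [
    {"delta_pos":[0,0,0.002],"turn":[0,0,0],"fingers":1},
    {"delta_pos":[0,0,0.004],"turn":[0,0,0],"fingers":1},
    {"delta_pos":[0,0,0.006],"turn":[0,0,0],"fingers":1},
    {"delta_pos":[0,0,0.006],"turn":[0,0,0],"fingers":1}
  ]
}}

```text
clock: 16.4
position: [0.5074, 0.0462, 0.1499]
ee_rot: [0.612, 0.791, 0.0, 0.0]
ft_force: [-4.5, -0.5, 12.2]
grip_width: 0.177
grasp_force: 81.1
```

The force jumped to about 13 N and the TCP stopped 1 mm short of its target, so the button is at its stop. I'll check steadiness and the scene before handing in.

Emit:
{"api": "move_arm", "payload": {
  "plan": [
    {"delta_pos":[0,0,0],"turn":[0,0,0],"fingers":1},
    {"delta_pos":[0,0,0],"turn":[0,0,0],"fingers":1},
    {"delta_pos":[0,0,0],"turn":[0,0,0],"fingers":1},
    {"delta_pos":[0,0,0],"turn":[0,0,0],"fingers":1}
  ]
}}

```text
clock: 16.9
position: [0.5073, 0.0462, 0.1498]
ee_rot: [0.612, 0.791, 0.0, 0.0]
ft_force: [-4.3, -0.9, 12.1]
grip_width: 0.175
grasp_force: 81.1
```

```bash
python3 - <<'E'
from wr import *
a,b=camera("scene"),camera("side"); cv2.imwrite("pics/end.png",np.hstack([cv2.resize(i["color"],(400,300)) for i in (a,b)])[:,:,::-1])
E
```

```text
(no output)
```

View pics/end.png

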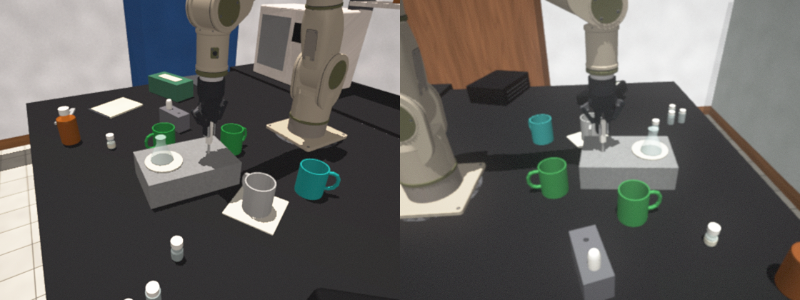

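The end picture shows the beaker upright on the tile at (258,195), the pin in the hole at (210,140), the trimmer still in the rack at side (594,258), and the flask and vials in place. The hold is steady, so I'm handing in.

```bash
python3 -c "from workcell import hand_in; print(hand_in())"
```

```text
the job is handed in; nothing more can be done
None
```

I handed the job in: the beaker stands upright on the tile, and the gripped pin is holding the reset button down at its stop with about 12 N. The flask, vials and round-handled tool look undisturbed in the last pictures. The arm took about 17 s of the 64 s allowed.

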